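# Refill the three surgical-tape dispensers

## Robot

A 6-joint arm with a two-finger parallel gripper is mounted at the origin on a cart in front of the work surface, level with it; the furniture and walls round the work are solid. World frame = base frame: x ahead of the robot, y to its left, z up, the work surface at z = 0. Lengths are in m, angles in rad, forces in N, time in s.
With the tool pointing down it reaches from about 0.35 to 0.875 m from the base axis. Payload 4.2 kg.
Tool frame: the origin (TCP) lies midway between the tips of the shut fingers; the grasp point (between the pads) lies behind it (arm.hold_point_z is the z of the grasp point in the tool frame, in m); z points along the fingers, y is the line along which they close (so a half turn about z gives the same grasp; the last joint's range is limited). The gripper opens to 85 mm and grips with 20 to 120 N. Pads are 22 mm wide; open, the fingers measure 114 mm over their backs; the gripper's body (76 mm by 85 mm) begins 54 mm behind the grasp point. The pads swing forward as they close: fully open they stand 13 mm farther back than shut.
Start: joints at [1.372, 0.385, 0.008, 0, -1.194, -0.259], TCP at [0.276, 0.561, 0.231] pointing down, gripper open.
Joint ranges: [-3.14, 3.14], [-1.21, 2.06], [-1.07, 1.41], [-3.16, 2.05], [-2.99, -0.16], [-3.1, 3.1]. Speed limits (rad/s): [2.79, 2.79, 3.14, 3.14, 3.14, 3.14].

## Interface

Orientations are given as a unit quaternion [x, y, z, w].
In Python, from bench import arm gives the robot as it stands.
- The arm moves only by the shell command python3 -m creep 'ROWS'. ROWS is a JSON object whose one key "series" holds one flat list of numbers, 7 for each row, row after row: the turn, a rotation vector about the tool's x, y, z in degrees, then the shift along the tool's x, y, z in units of 40 mm (1.0 is 40 mm), then the opening, from 0 (shut) to 1 (fully open). A call has 1 to 20 rows; each row shifts and turns the commanded pose from where the row before left it, along the tool's axes as they then stand; what a row does not reach is not made up. A row lasts 1/8 s, in which the tool goes at most 62.5 mm and 10.7 degrees, less where a joint would pass 70% of its speed; a pose out of reach is approached as far as the arm can. A call is refused whole if a number of a shift passes 1 or a number of a turn 10.7, either way. A call with a gripper value outside its range is refused whole. The fingers move at their own pace and stop on an object; the grip force is fixed at half the most. Time passes only in rows, so rows that do not move let the fingers close. It gives the time, the measured TCP pose, the force, the opening and the grip force at its end, in the units of the state.
- arm.get_obs(): the state, without advancing time (a new reading comes with each control period).
- arm.camera(name): name is "scene" or "top"; returns a dict with "color" (480x640x3 uint8, red, green, blue), "K" (3x3 intrinsics, pixels), "R" (3x3) and "t" (3): a world point X has camera coordinates R X + t. Camera axes: x right, y down, z forward; pixel columns grow to the right and rows downward; lengths in m; the calibration is good to about 2 mm. A picture is of the moment at which its call begins. There is no depth.
- arm.job_done(): hands the job in; it is judged then, once.
The state is a dict: "time_s": time; "q": joint angles; "joint_velocities": joint speeds; "effort": joint torques, N m; "ee_pos": TCP position; "ee_rot": TCP orientation; "ft_force": force on the tool from outside, world axes, zero at the start; "ft_torque": the same for the moment, N m; "gripper_width": finger opening in m; "finger_force": force on a finger pad.
Only numpy, scipy, OpenCV 4.12 (cv2) and the standard library are available. Lean on these libraries where they do the work, as an engineer would, in place of code of your own. Each camera call takes 0.05 s, during which the arm holds its last target. There are 200 camera calls.

## Task

Refill the three desk dispensers of surgical tape: lift the used-up core on its spindle out of the medium dispenser and put it in the kidney dish, so that its spindle can be used again, and drop each of the three new rolls into the dispenser of its own width, with both ends of its spindle fully home at the bottom of the slots. Leave the two vials among the rolls where they stand.

Things in the scene. Friction and masses are not known exactly. Their poses are not given: they have to be found in the camera images.
- roll_narrow: new narrow roll of white surgical tape, 12 mm wide, 56 mm diameter, standing on its rim, on a grey spindle 8 mm thick and 40 mm long that sticks out equally at both faces. Origin at its centre (28 mm above the worktop at the start); y along the spindle, z up. 40 g. Grip across its diameter, along its x.
- roll_medium: new medium roll of white surgical tape, 26 mm wide, 56 mm diameter, standing on its rim, on a grey spindle 8 mm thick and 60 mm long that sticks out equally at both faces. Origin at its centre (28 mm above the worktop at the start); y along the spindle, z up. 70 g. Grip across its diameter, along its x.
- roll_wide: new wide roll of white surgical tape, 50 mm wide, 56 mm diameter, standing on its rim, on a grey spindle 8 mm thick and 80 mm long that sticks out equally at both faces. Origin at its centre (28 mm above the worktop at the start); y along the spindle, z up. 120 g. Grip across its diameter, along its x.
- stand_narrow: narrow dispenser, fixed: grey base 99 x 50 x 14 mm (x -57 to 42), two steel cheeks 24 mm apart inside, 34 outside, 45 long in x, 74 high. In each a slot 10.5 mm wide, open and flared at the top (30 mm), floor at 48: a seated spindle lies along y at x = 0, z = 52. Origin: underside, between the cheeks; -x to its low toothed edge (25 high).
- stand_medium: medium dispenser, fixed: grey base 99 x 68 x 14 mm (x -57 to 42), two steel cheeks 42 mm apart inside, 52 outside, 45 long in x, 74 high. In each a slot 10.5 mm wide, open and flared at the top (30 mm), floor at 48: a seated spindle lies along y at x = 0, z = 52. Origin: underside, between the cheeks; -x to its low toothed edge (25 high). Holds the empty core at the start.
- stand_wide: wide dispenser, fixed: grey base 99 x 88 x 14 mm (x -57 to 42), two steel cheeks 62 mm apart inside, 72 outside, 45 long in x, 74 high. In each a slot 10.5 mm wide, open and flared at the top (30 mm), floor at 48: a seated spindle lies along y at x = 0, z = 52. Origin: underside, between the cheeks; -x to its low toothed edge (25 high).
- empty_core: used-up brown cardboard core, 30 mm in diameter and 26 mm wide, on a grey spindle 8 mm thick and 60 mm long, sitting in the slots of the medium dispenser at the start. Origin at its centre on the spindle's axis; y along the spindle. About 25 g. Can be gripped across its 30 mm diameter (along its x axis).
- kidney_dish: empty steel kidney dish, 206 mm long (its x) by 96 mm wide (its y), 32 mm high, fixed where it stands, with its floor about 5 mm up. Origin under its middle, inside the hollow; z up.
- vial_a: injection vial with a blue cap, 27 mm in diameter and 50 mm high, standing loose among the rolls; to be left alone. Origin at the centre of its underside.
- vial_b: injection vial with a green cap, 27 mm in diameter and 50 mm high, standing loose among the rolls; to be left alone. Origin at the centre of its underside.

How it is judged:
At the end, for the whole second after the job is handed in: Each roll sits in the dispenser of its own width, both spindle ends on the slot floors (centre within 4 mm in the dispenser's x, 10 mm in y, 48 to 55.5 mm above the worktop, 0.1 rad); the empty core lies in the kidney dish (within 90 mm along, 40 mm across, below 40 mm); all at rest (x of roll_narrow in the frame of stand_narrow between -0.004 and 0.004 m and y of roll_narrow in the frame of stand_narrow between -0.01 and 0.01 m and z of roll_narrow in the frame of stand_narrow between 0.048 and 0.0555 m and angle between the y axis of roll_narrow and the y axis of stand_narrow, either way round below 0.1 rad and linear speed of each of roll_narrow, roll_medium, roll_wide, empty_core below 0.03 m/s and x of roll_medium in the frame of stand_medium between -0.004 and 0.004 m and y of roll_medium in the frame of stand_medium between -0.01 and 0.01 m and z of roll_medium in the frame of stand_medium between 0.048 and 0.0555 m and angle between the y axis of roll_medium and the y axis of stand_medium, either way round below 0.1 rad and x of roll_wide in the frame of stand_wide between -0.004 and 0.004 m and y of roll_wide in the frame of stand_wide between -0.01 and 0.01 m and z of roll_wide in the frame of stand_wide between 0.048 and 0.0555 m and angle between the y axis of roll_wide and the y axis of stand_wide, either way round below 0.1 rad and x of empty_core in the frame of kidney_dish between -0.09 and 0.09 m and y of empty_core in the frame of kidney_dish between -0.04 and 0.04 m and height (world z) of empty_core below 0.04 m); the robot touches nothing.
It fails at once if a vial is shifted by more than 30 mm or knocked over (distance of any of vial_a, vial_b from where it was at the start of the episode above 0.03 m or angle between any of vial_a, vial_b's own z axis and vertical above 0.6 rad).
It also fails if it takes over 109 s, if anything falls off the work surface, if the arm or the gripper's body presses on something with over 40 N, if the wrist force passes 120 N, or if a joint passes its speed limit or range.

## Working session

There is one attempt and no reset: what is moved stays moved. The work goes in short steps, Python scripts to look and compute and a shell command to move; the robot and the scene stay as the last step left them, time stands still between calls to the robot, and variables do not carry over. Pictures are saved under pics/ and viewed, at most 14 in all, crops included, and the job is handed in when it is done.

```bash
mkdir -p pics; ls; python3 - <<'E'
from bench import arm
import cv2
for n in("top","scene"):
    c=arm.camera(n);cv2.imwrite(f"pics/{n}0.png",c["color"][:,:,::-1]);print(n,c["K"].tolist(),c["R"].round(4).tolist(),c["t"].round(4).tolist())
print(arm.hold_point_z);print(arm.get_obs())
E
```

```text
pics
top [[576.9513676105863, 0.0, 318.2957349139603], [0.0, 576.9513676105863, 237.64237454468017], [0.0, 0.0, 1.0]] [[-0.0205, -0.9992, 0.033], [-0.9873, 0.015, -0.158], [0.1574, -0.0358, -0.9869]] [-0.0345, 0.5302, 0.9529]
scene [[566.2551119223108, 0.0, 333.163311712478], [0.0, 566.2551119223108, 240.76353268118908], [0.0, 0.0, 1.0]] [[0.4822, -0.876, 0.0017], [-0.6045, -0.3341, -0.7232], [0.6341, 0.3477, -0.6907]] [-0.2991, 0.3576, 0.694]
-0.0187
{'time_s': 0.1, 'q': array([ 1.37159741e+00,  3.85444614e-01,  6.72426180e-03, -4.31809982e-04,
       -1.19400979e+00, -2.58621489e-01]), 'joint_velocities': array([ 0.0016152 ,  0.00032654,  0.0029748 ,  0.00051714, -0.00010935,
        0.00017711]), 'effort': array([-2.06087261e-04, -3.93320167e+01,  1.88927221e+01,  4.19786721e+00,
       -2.58888482e-03,  3.56262795e-06]), 'ee_pos': array([0.27598462, 0.56015948, 0.23033765]), 'ee_rot': array([ 9.73895718e-01, -2.26993735e-01, -1.71870336e-04,  9.72442062e-04]), 'ft_force': array([-1.11221308, -0.5759722 ,  0.39545876]), 'ft_torque': array([ 0.00075863,  0.02026952, -0.00892141]), 'finger_force': 0.0, 'gripper_width': 0.0853209536072446}
```

View pics/top0.png

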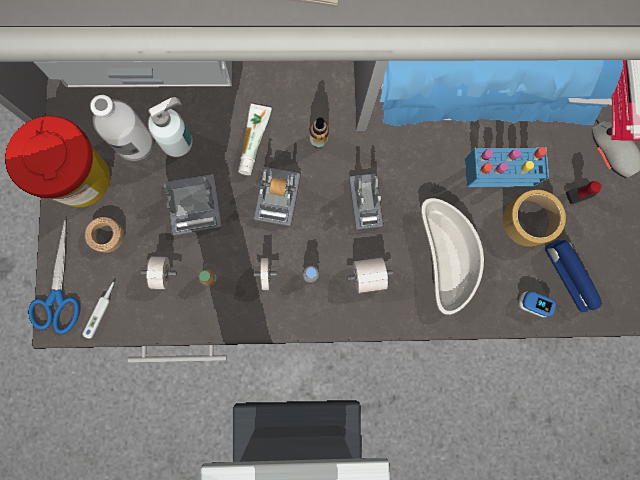

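View pics/scene0.png

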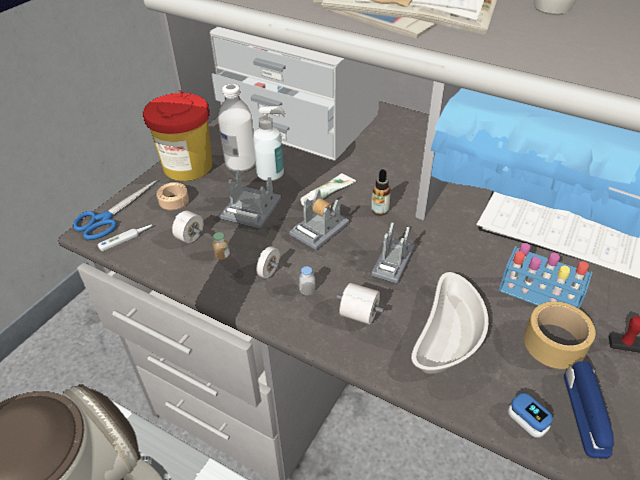

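The top view shows, left to right, the wide, medium (with core) and narrow stands at about (192,205), (277,195) and (367,200). The medium, narrow and wide rolls are at (158,273), (265,273) and (371,275), the green vial at (206,277), the blue vial at (311,273) and the dish at (453,256). I'll enlarge these.

```bash
python3 - <<'E'
import cv2
i=cv2.imread("pics/top0.png")
for n,x,y in(("a",140,155),("b",240,155)):
    c=cv2.resize(i[y:y+145,x:x+ (200 if n=="a" else 160)],None,fx=4 if n=="a" else 4,fy=4,interpolation=cv2.INTER_CUBIC)
    for k in range(0,c.shape[1],80): cv2.putText(c,str(x+k//4),(k,10),0,.35,(0,255,255));cv2.line(c,(k,12),(k,18),(0,255,255))
    for k in range(0,c.shape[0],80): cv2.putText(c,str(y+k//4),(0,k+4),0,.35,(0,255,0));
    cv2.imwrite(f"pics/top0{n}.png",c)
E
```

```text
(no output)
```

View pics/top0a.png

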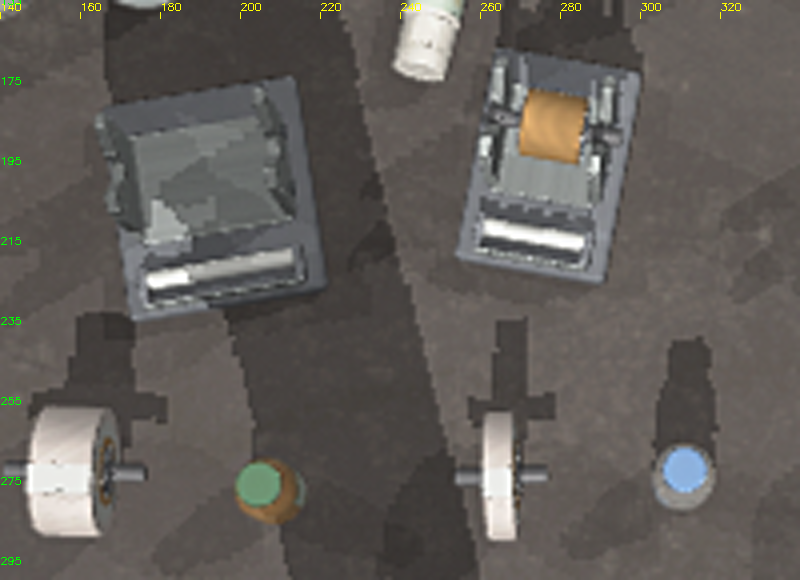

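View pics/top0b.png

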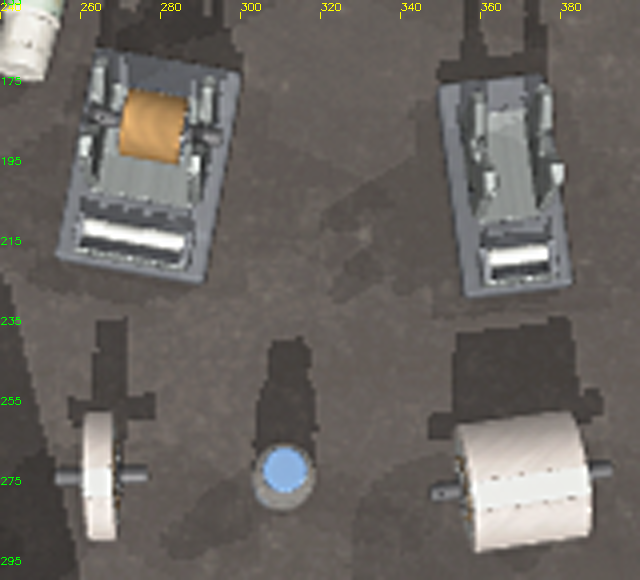

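```bash
cat > h.py <<'E'
import numpy as np
from bench import arm
from scipy.optimize import least_squares
from scipy.spatial.transform import Rotation as Ro
def ray(c,u,v,z):
    d=c["R"].T@np.linalg.solve(c["K"],[u,v,1]);o=-c["R"].T@c["t"];return o+d*(z-o[2])/d[2]
def proj(c,X):
    p=(c["R"]@np.asarray(X,float).T).T+c["t"];p=p@c["K"].T;return p[:,:2]/p[:,2:]
def to(x,y,z,a):
    "remaining move to TCP x,y,z with tool y at angle a (deg, mod 180); turn first, then shift in turned tool axes"
    o=arm.get_obs();R=Ro.from_quat(o["ee_rot"]).as_matrix()
    cur=np.degrees(np.arctan2(R[1,1],R[0,1]));d=(a-cur+90)%180-90
    t=np.radians(cur+d);Y=np.array([np.cos(t),np.sin(t),0]);Z=np.array([0,0,-1.]);X=np.cross(Y,Z)
    e=np.array([x,y,z])-o["ee_pos"]
    tilt=Ro.from_matrix(R.T@np.column_stack([X,Y,Z])).as_rotvec(True)
    print("turn",tilt.round(1),"shift units",(np.array([e@X,e@Y,e@Z])/.04).round(2),"pos",o["ee_pos"].round(4),"w",round(o["gripper_width"],4),"F",o["ft_force"].round(1),"t",o["time_s"])
E
python3 - <<'E'
from h import *
c=arm.camera("top");A=lambda u,v:(140+u/4-.4,155+v/4-.4);B=lambda u,v:(240+u/4-.4,155+v/4-.4)
S={"wide":(88,[None,A(294,77),A(326,287),A(133,320)]),"medium":(68,[A(497,48),A(640,73),A(605,281),A(458,256)]),"narrow":(50,[B(439,85),B(546,75),B(572,284),B(467,296)])}
for n,(w,px) in S.items():
  for fz in(0,.014):
    loc=np.array([[.042,w/2e3,.014],[.042,-w/2e3,.014],[-.057,-w/2e3,fz],[-.057,w/2e3,fz]])
    k=[i for i in range(4) if px[i]]
    def f(p):
        q=loc[k].copy();cs,sn=np.cos(p[2]),np.sin(p[2]);q[:,:2]=q[:,:2]@np.array([[cs,sn],[-sn,cs]])+p[:2]
        return (proj(c,q)-np.array([px[i] for i in k])).ravel()
    r=least_squares(f,[.5,0,0]);print(n,fz,r.x[:2].round(4),np.degrees(r.x[2]).round(1),"res",r.fun.round(1))
for n,a,b in(("medium",(139.5,272.8),A(147,474)),("narrow",A(457,478),A(547,477)),("wide",B(432,493),B(611,468))):
    p,q=ray(c,*a,.028),ray(c,*b,.028);d=p-q;print("roll",n,((p+q)/2).round(4),"len",np.linalg.norm(d).round(4),"axis deg",np.degrees(np.arctan2(d[1],d[0])).round(1))
print("core",ray(c,*A(552,126),.067).round(4),"vials",ray(c,*A(258,484),.05).round(3),ray(c,*A(685,469),.05).round(3))
print("dish",ray(c,458,256,.005).round(3),ray(c,428,200,.03).round(3),ray(c,443,313,.03).round(3),ray(c,484,256,.03).round(3),ray(c,437,256,.03).round(3))
E
```

```text
wide 0 [0.6079 0.1795] 8.0 res [-0.  -1.4  0.4  1.1 -0.4  0.3]
wide 0.014 [0.6059 0.1782] 9.1 res [ 0.2 -0.7  0.6  0.2 -0.8  0.4]
medium 0 [0.6204 0.0261] -10.9 res [-0.5 -1.4  0.9 -1.1  0.   1.3 -0.4  1.1]
medium 0.014 [0.6191 0.0259] -10.5 res [-0.5 -0.6  0.9 -0.6  0.3  0.6 -0.6  0.5]
narrow 0 [ 0.6089 -0.1326] 6.2 res [-0.3 -0.8  0.2 -1.5  0.5  0.9 -0.5  1.3]
narrow 0.014 [ 0.6077 -0.1318] 5.3 res [-0.3 -0.4  0.2 -0.6  0.8  0.5 -0.7  0.4]
roll medium [0.4746 0.2325 0.028 ] len 0.0628 axis deg 88.5
roll narrow [0.4696 0.0488 0.028 ] len 0.0388 axis deg 89.6
roll wide [ 0.4652 -0.1332  0.028 ] len 0.079 axis deg 96.9
core [0.6156 0.0244 0.067 ] vials [0.467 0.15  0.05 ] [ 0.47 -0.03  0.05]
dish [ 0.498 -0.296  0.005] [ 0.596 -0.241  0.03 ] [ 0.397 -0.257  0.03 ] [ 0.494 -0.335  0.03 ] [ 0.496 -0.252  0.03 ]
```

The fits hold up: stand residuals are under 1 px, spindle lengths come out at 63, 39 and 79 mm, and the core agrees with the medium stand. Next is the core.

```bash
python3 -c "
from h import *
to(.619,.026,.15,-10.6)"
```

```text
turn [ 0.1 -0.1 74.4] shift units [ 11.55 -10.88   2.01] pos [0.276  0.5603 0.2305] w 0.0851 F [-0.2 -0.2 -0.1] t 0.15
```

```bash
python3 -m creep '{"series":[0,0,10.6,0,0,0,1, 0,0,10.6,0,0,0,1, 0,0,10.6,0,0,0,1, 0,0,10.6,0,0,0,1, 0,0,10.6,0,0,0,1, 0,0,10.6,0,0,0,1, 0,0,10.6,0,0,0,1, 0,0,0,0.95,-0.9,0,1, 0,0,0,0.95,-0.9,0,1, 0,0,0,0.95,-0.9,0,1, 0,0,0,0.95,-0.9,0,1, 0,0,0,0.95,-0.9,0,1, 0,0,0,0.95,-0.9,0,1, 0,0,0,0.95,-0.9,0,1, 0,0,0,0.95,-0.9,0,1, 0,0,0,0.95,-0.9,0,1, 0,0,0,0.95,-0.9,0,1, 0,0,0,0.95,-0.9,0,1, 0,0,0,0.9,-0.9,0,1, 0,0,0,0,0,0,1]}'; python3 -c "
from h import *
to(.619,.026,.031,-10.6)"
```

```text
time_s: 2.65
ee_pos: [0.6198, 0.0331, 0.23]
ee_rot: [-0.638, 0.77, 0.0, -0.001]
ft_force: [-0.6, 0.7, -0.4]
gripper_width: 0.0856
finger_force: 0.0
turn [ 0.1 -0.1 -0.1] shift units [ 0.18 -0.01  4.98] pos [0.6198 0.0331 0.23  ] w 0.0856 F [-0.6  0.7 -0.4] t 2.65
```

```bash
python3 -m creep '{"series":[0,0,0,0.18,0,0.8,0.6, 0,0,0,0,0,0.8,0.6, 0,0,0,0,0,0.8,0.6, 0,0,0,0,0,0.8,0.6, 0,0,0,0,0,0.6,0.6, 0,0,0,0,0,0.6,0.6, 0,0,0,0,0,0.4,0.6, 0,0,0,0,0,0.18,0.6, 0,0,0,0,0,0,0.6, 0,0,0,0,0,0,0, 0,0,0,0,0,0,0, 0,0,0,0,0,0,0, 0,0,0,0,0,0,0, 0,0,0,0,0,0,0, 0,0,0,0,0,0,0]}'; python3 -c "
from h import *
to(.619,.026,.031,-10.6)"
```

```text
time_s: 4.53
ee_pos: [0.6188, 0.0291, 0.0332]
ee_rot: [-0.64, 0.768, -0.001, 0.001]
ft_force: [1.2, -0.8, 6.0]
gripper_width: 0.0285
finger_force: 59.6
turn [-0.2  0.   0.2] shift units [ 0.07 -0.02  0.05] pos [0.6188 0.0291 0.0332] w 0.0285 F [ 1.2 -0.8  6. ] t 4.525
```

```bash
python3 -m creep '{"series":[0,0,0,0,0,-0.3,0, 0,0,0,0,0,-0.6,0, 0,0,0,0,0,-0.9,0, 0,0,0,0,0,-0.9,0, 0,0,0,0,0,-0.6,0, 0,0,10.7,0,0,0,0, 0,0,10.7,0,0,0,0, 0,0,10.7,0,0,0,0, 0,0,10.7,0,0,0,0, 0,0,10.7,0,0,0,0, 0,0,10.7,0,0,0,0, 0,0,10.7,0,0,0,0, 0,0,0,0,0,0,0]}'; python3 -c "
from h import *
to(.495,-.294,.10,-86)"
```

```text
time_s: 6.15
ee_pos: [0.6162, 0.0286, 0.1629]
ee_rot: [-0.042, 0.999, -0.0, -0.002]
ft_force: [-0.3, -0.6, -0.3]
gripper_width: 0.0289
finger_force: 60.4
turn [-0.  -0.2  0.8] shift units [ 3.59 -7.84  1.57] pos [0.6162 0.0286 0.1629] w 0.0289 F [-0.3 -0.6 -0.3] t 6.15
```

```bash
python3 -m creep '{"series":[0,0,0,0.36,-0.78,0,0, 0,0,0,0.36,-0.78,0,0, 0,0,0,0.36,-0.78,0,0, 0,0,0,0.36,-0.78,0,0, 0,0,0,0.36,-0.78,0,0, 0,0,0,0.36,-0.78,0,0, 0,0,0,0.36,-0.78,0,0, 0,0,0,0.36,-0.78,0,0, 0,0,0,0.36,-0.78,0,0, 0,0,0,0.36,-0.78,0,0, 0,0,0,0,0,0.8,0, 0,0,0,0,0,0.7,0, 0,0,0,0,0,0,0]}'; python3 - <<'E'
from h import *
import cv2
to(.495,-.294,.02,-86)
i=arm.camera("scene")["color"][220:420,330:530,::-1];cv2.imwrite("pics/s1.png",cv2.resize(i,None,fx=3,fy=3,interpolation=2))
E
```

```text
time_s: 7.78
ee_pos: [0.497, -0.2932, 0.1015]
ee_rot: [-0.042, 0.999, 0.001, -0.003]
ft_force: [0.1, 0.7, 0.2]
gripper_width: 0.0289
finger_force: 60.4
turn [ 0.2 -0.4  0.8] shift units [ 0.05 -0.02  2.04] pos [ 0.497  -0.2932  0.1015] w 0.0289 F [0.1 0.7 0.2] t 7.775
```

View pics/s1.png

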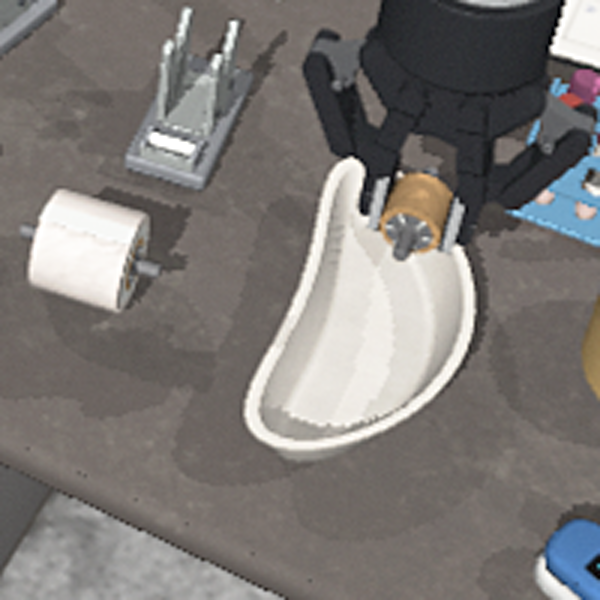

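The core is held at about crop (415,215), with its spindle along the dish. Lowering it.

```bash
python3 -m creep '{"series":[0,0,0,0,0,0.6,0, 0,0,0,0,0,0.6,0, 0,0,0,0,0,0.4,0, 0,0,0,0,0,0.2,0, 0,0,0,0,0,0.15,0, 0,0,0,0,0,0,0]}'
```

```text
time_s: 8.57
ee_pos: [0.4996, -0.2939, 0.0263]
ee_rot: [-0.041, 0.999, -0.0, 0.0]
ft_force: [0.1, 0.9, 0.0]
gripper_width: 0.0283
finger_force: 60.4
```

No contact yet, so I'll go another 10 mm down, then open a little and back off.

```bash
python3 -m creep '{"series":[0,0,0,0,0,0.12,0, 0,0,0,0,0,0.12,0, 0,0,0,0,0,0,0, 0,0,0,0,0,0,0.45, 0,0,0,0,0,0,0.45, 0,0,0,0,0,0,0.45, 0,0,0,0,0,0,0.45]}';  python3 -m creep '{"series":[0,0,0,0,0,-0.5,0.45, 0,0,0,0,0,-0.9,0.45, 0,0,0,0,0,-0.9,1, 0,0,0,0,0,-0.7,1, 0,0,0,0,0,0,1]}'; python3 -c "
from h import *
to(.4652,-.1332,.12,6.9)"
```

```text
time_s: 9.45
ee_pos: [0.4991, -0.2919, 0.016]
ee_rot: [-0.041, 0.999, 0.001, -0.001]
ft_force: [0.8, 7.4, -0.8]
gripper_width: 0.0383
finger_force: 3.3
time_s: 10.07
ee_pos: [0.5011, -0.2944, 0.1394]
ee_rot: [-0.041, 0.999, -0.001, 0.003]
ft_force: [0.2, 0.3, -0.7]
gripper_width: 0.0855
finger_force: 0.0
turn [ 0.1  0.4 87.8] shift units [ 4.11 -0.41  0.49] pos [ 0.5011 -0.2944  0.1394] w 0.0855 F [ 0.2  0.3 -0.7] t 10.075
```

```bash
python3 -m creep '{"series":[0,0,-10.2,0,0,0,1, 0,0,-10.2,0,0,0,1, 0,0,-10.2,0,0,0,1, 0,0,-10.2,0,0,0,1, 0,0,-10.2,0,0,0,1, 0,0,-10.2,0,0,0,1, 0,0,-10.2,0,0,0,1, 0,0,-10.2,0,0,0,1, 0,0,-10.2,0,0,0,1, 0,0,0,-0.8,0.08,0,1, 0,0,0,-0.8,0.08,0,1, 0,0,0,-0.8,0.08,0,1, 0,0,0,-0.8,0.08,0,1, 0,0,0,-0.8,0.08,0,1, 0,0,0,0,0,0,1]}'; python3 - <<'E'
from h import *
import cv2
to(.4652,-.1332,.01,6.9)
c=arm.camera("scene");i=c["color"][200:400,290:530,::-1];cv2.imwrite("pics/s2.png",cv2.resize(i,None,fx=3,fy=3,interpolation=2))
E
```

```text
time_s: 11.95
ee_pos: [0.4645, -0.1353, 0.1358]
ee_rot: [0.747, -0.665, -0.001, 0.0]
ft_force: [1.0, -0.6, -0.2]
gripper_width: 0.0856
finger_force: 0.0
turn [ 0.1  0.  -0.3] shift units [-0.05 -0.02  3.14] pos [ 0.4645 -0.1353  0.1358] w 0.0856 F [ 1.  -0.6 -0.2] t 11.95
```

View pics/s2.png

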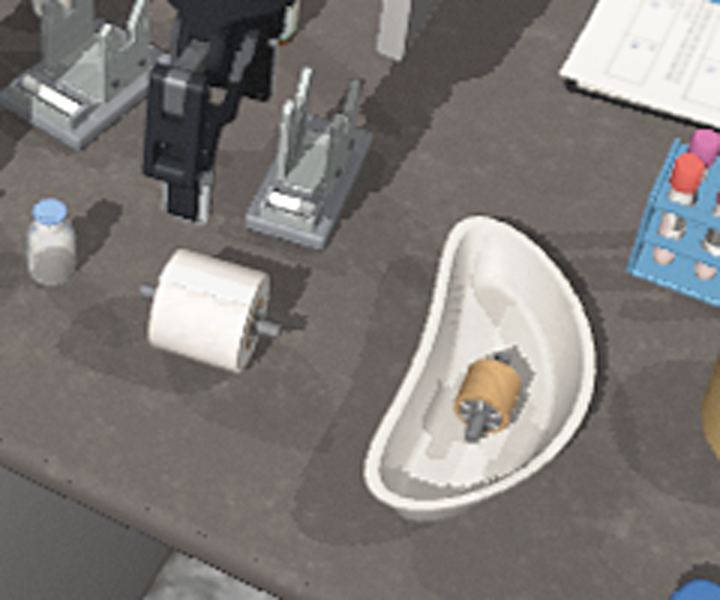

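The core rests in the dish at crop (490,395). Now I grasp the wide roll.

```bash
python3 -m creep '{"series":[0,0,0,-0.05,0,0.8,1, 0,0,0,0,0,0.8,1, 0,0,0,0,0,0.6,1, 0,0,0,0,0,0.5,1, 0,0,0,0,0,0.3,1, 0,0,0,0,0,0.1,1, 0,0,0,0,0,0,1, 0,0,0,0,0,0,0, 0,0,0,0,0,0,0, 0,0,0,0,0,0,0, 0,0,0,0,0,0,0, 0,0,0,0,0,0,0, 0,0,0,0,0,-0.4,0, 0,0,0,0,0,-0.8,0, 0,0,0,0,0,-0.9,0, 0,0,0,0,0,-0.9,0, 0,0,0,0,0,-0.9,0, 0,0,0,0,0,-0.4,0, 0,0,0,0,0,0,0]}'; python3 -c "
from h import *
to(.606,.1785,.12,9)"
```

```text
time_s: 14.38
ee_pos: [0.4657, -0.1345, 0.1856]
ee_rot: [0.746, -0.666, 0.001, -0.001]
ft_force: [-0.6, -0.1, -1.0]
gripper_width: 0.0549
finger_force: 63.6
turn [-0.2 -0.  -2.5] shift units [-7.18 -4.69  1.64] pos [ 0.4657 -0.1345  0.1856] w 0.0549 F [-0.6 -0.1 -1. ] t 14.375
```

```bash
python3 -m creep '{"series":[0,0,-2.5,0,0,0,0, 0,0,0,-0.8,-0.52,0,0, 0,0,0,-0.8,-0.52,0,0, 0,0,0,-0.8,-0.52,0,0, 0,0,0,-0.8,-0.52,0,0, 0,0,0,-0.8,-0.52,0,0, 0,0,0,-0.8,-0.52,0,0, 0,0,0,-0.8,-0.52,0,0, 0,0,0,-0.8,-0.52,0,0, 0,0,0,-0.78,-0.53,0,0, 0,0,0,0,0,0.7,0, 0,0,0,0,0,0.5,0, 0,0,0,0,0,0,0]}'; python3 - <<'E'
from h import *
import cv2
to(.606,.1785,.035,9)
for n,(x,y) in {"top":(140,150),"scene":(190,140)}.items():
    i=arm.camera(n)["color"][y:y+120,x:x+130,::-1];i=cv2.resize(i,(390,360),interpolation=2);o=i if n=="top" else np.hstack([o,i])
cv2.imwrite("pics/s3.png",o)
E
```

```text
time_s: 16.0
ee_pos: [0.6038, 0.1775, 0.1328]
ee_rot: [0.76, -0.65, -0.002, 0.003]
ft_force: [-0.0, -0.0, -0.6]
gripper_width: 0.0546
finger_force: 63.5
turn [ 0.4 -0.1 -0. ] shift units [-0.02 -0.06  2.44] pos [0.6038 0.1775 0.1328] w 0.0546 F [-0.  -0.  -0.6] t 16.0
```

View pics/s3.png

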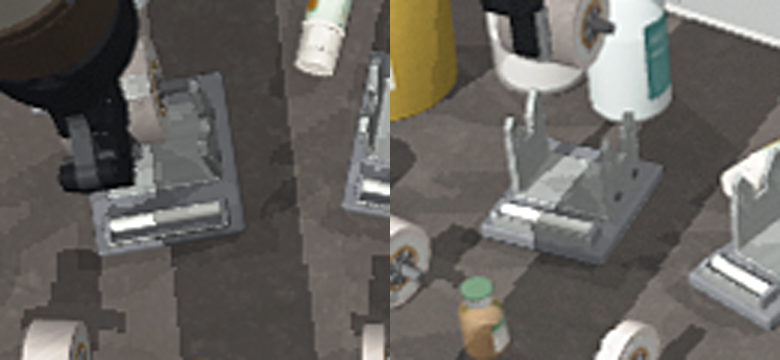

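The roll hangs above the wide stand, with its near spindle end at scene pixel (262.5,149). I'll check that against the stand.

```bash
python3 - <<'E'
from h import *
c=arm.camera("scene");o=arm.get_obs();p=o["ee_pos"];R=Ro.from_quat(o["ee_rot"]).as_matrix()
for dy in(-.005,0,.005):
  for dz in(0,.01):
    print(dy,dz,proj(c,[p+[0,0,.0187+dz]+R[:,0]*(s*.04+dy) for s in(-1,1)]).round(1).tolist())
# stand slot mouths of inner cheek right (y=-36,z=74) 
cs,sn=np.cos(np.radians(9)),np.sin(np.radians(9))
M=np.array([[cs,-sn],[sn,cs]])
L=np.array([[-.0225,.0335,.074],[.0225,.0335,.074],[-.0225,-.0335,.074],[.0225,-.0335,.074]])
W=L.copy();W[:,:2]=L[:,:2]@M.T+[.606,.1785]
q=proj(c,W);print("cheek tops in s3 px",((q-[190,140])*3+[390,0]).round(0).tolist())
E
```

```text
-0.005 0 [[221.9, 136.9], [261.4, 145.3]]
-0.005 0.01 [[221.2, 132.3], [260.9, 140.7]]
0 0 [[224.4, 137.4], [263.9, 145.9]]
0 0.01 [[223.6, 132.8], [263.5, 141.2]]
0.005 0 [[226.8, 137.9], [266.5, 146.4]]
0.005 0.01 [[226.1, 133.3], [266.0, 141.8]]
cheek tops in s3 px [[502.0, 122.0], [534.0, 82.0], [598.0, 144.0], [627.0, 103.0]]
```

```bash
python3 -m creep '{"series":[0,0,0,-0.02,-0.05,0.4,0, 0,0,0,0,0,0.6,0, 0,0,0,0,0,0.5,0, 0,0,0,0,0,0.4,0, 0,0,0,0,0,0.25,0, 0,0,0,0,0,0.15,0, 0,0,0,0,0,0,0]}'; python3 -c "
from h import *
to(.606,.1785,.034,9)"
```

```text
time_s: 17.02
ee_pos: [0.607, 0.1791, 0.044]
ee_rot: [0.76, -0.65, -0.0, 0.001]
ft_force: [-1.9, -0.5, -1.4]
gripper_width: 0.0546
finger_force: 63.5
turn [ 0.1 -0.  -0. ] shift units [0.01 0.03 0.25] pos [0.607  0.1791 0.044 ] w 0.0546 F [-1.9 -0.5 -1.4] t 17.025
```

```bash
python3 -m creep '{"series":[0,0,0,0,0,0.1,0, 0,0,0,0,0,0.1,0, 0,0,0,0,0,0.04,0, 0,0,0,0,0,0,0]}'
```

```text
time_s: 17.52
ee_pos: [0.6072, 0.1792, 0.0372]
ee_rot: [0.76, -0.65, 0.0, 0.0]
ft_force: [-7.8, -1.5, 11.4]
gripper_width: 0.0545
finger_force: 65.1
```

```bash
python3 -m creep '{"series":[0,0,0,0,0,0,0.8, 0,0,0,0,0,0,1, 0,0,0,0,0,0,1, 0,0,0,0,0,0,1, 0,0,0,0,0,-0.5,1, 0,0,0,0,0,-0.9,1, 0,0,0,0,0,-0.9,1, 0,0,0,0,0,-0.9,1, 0,0,0,0,0,-0.2,1, 0,0,0,0,0,0,1]}'; python3 -c "
from h import *
to(.4746,.2325,.12,-1.5)"
```

```text
time_s: 18.77
ee_pos: [0.6076, 0.1794, 0.1708]
ee_rot: [0.76, -0.65, -0.0, -0.0]
ft_force: [0.3, 0.5, -0.5]
gripper_width: 0.0856
finger_force: 0.0
turn [-0.   0.  10.5] shift units [-1.24  3.36  1.27] pos [0.6076 0.1794 0.1708] w 0.0856 F [ 0.3  0.5 -0.5] t 18.775
```

```bash
python3 -m creep '{"series":[0,0,10.5,0,0,0,1, 0,0,0,-0.31,0.84,0,1, 0,0,0,-0.31,0.84,0,1, 0,0,0,-0.31,0.84,0,1, 0,0,0,-0.31,0.84,0,1, 0,0,0,0,0,0.5,1, 0,0,0,0,0,0.5,1, 0,0,0,0,0,0,1]}'; python3 - <<'E'
from h import *
import cv2
to(.4746,.2325,.01,-1.5)
for n,(x,y) in {"top":(130,150),"scene":(160,130)}.items():
    i=arm.camera(n)["color"][y:y+150,x:x+130,::-1];i=cv2.resize(i,(390,450),interpolation=2);o=i if n=="top" else np.hstack([o,i])
cv2.imwrite("pics/s4.png",o)
E
```

```text
time_s: 19.77
ee_pos: [0.4729, 0.2313, 0.128]
ee_rot: [-0.698, 0.717, 0.0, -0.003]
ft_force: [0.5, -0.2, -0.7]
gripper_width: 0.0855
finger_force: 0.0
turn [ 0.3 -0.3 -0. ] shift units [-0.03 -0.04  2.95] pos [0.4729 0.2313 0.128 ] w 0.0855 F [ 0.5 -0.2 -0.7] t 19.775
```

View pics/s4.png

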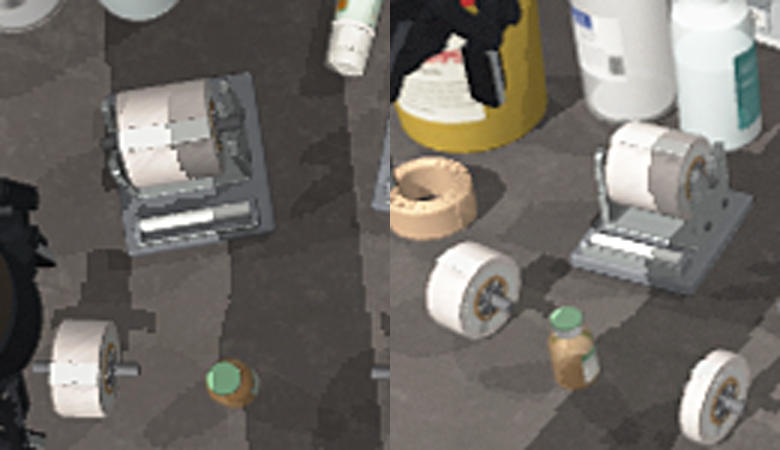

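The wide roll is in its slots and the spindle is level. The medium roll's centre reads y≈0.231, which is where the gripper is. Descending.

```bash
python3 -m creep '{"series":[0,0,0,0,-0.04,0.8,1, 0,0,0,0,0,0.8,1, 0,0,0,0,0,0.6,1, 0,0,0,0,0,0.4,1, 0,0,0,0,0,0.25,1, 0,0,0,0,0,0.1,1, 0,0,0,0,0,0,1, 0,0,0,0,0,0,0, 0,0,0,0,0,0,0, 0,0,0,0,0,0,0, 0,0,0,0,0,0,0, 0,0,0,0,0,0,0, 0,0,0,0,0,-0.4,0, 0,0,0,0,0,-0.8,0, 0,0,0,0,0,-0.9,0, 0,0,0,0,0,-0.9,0, 0,0,0,0,0,-0.9,0, 0,0,0,0,0,-0.4,0, 0,0,0,0,0,0,0]}'; python3 -c "
from h import *
to(.619,.026,.12,-10.6)"
```

```text
time_s: 22.25
ee_pos: [0.4765, 0.2328, 0.1859]
ee_rot: [-0.698, 0.717, 0.0, 0.001]
ft_force: [1.1, 0.3, -0.7]
gripper_width: 0.0547
finger_force: 63.6
turn [-0.1  0.1  9.1] shift units [ 4.43 -4.45  1.65] pos [0.4765 0.2328 0.1859] w 0.0547 F [ 1.1  0.3 -0.7] t 22.25
```

```bash
python3 -m creep '{"series":[0,0,9.1,0,0,0,0, 0,0,0,0.74,-0.74,0,0, 0,0,0,0.74,-0.74,0,0, 0,0,0,0.74,-0.74,0,0, 0,0,0,0.74,-0.74,0,0, 0,0,0,0.74,-0.74,0,0, 0,0,0,0.73,-0.75,0,0, 0,0,0,0,0,0.7,0, 0,0,0,0,0,0.5,0, 0,0,0,0,0,0,0]}'; python3 - <<'E'
from h import *
import cv2
to(.619,.026,.035,-10.6)
for n,(x,y) in {"top":(220,140),"scene":(270,130)}.items():
    i=arm.camera(n)["color"][y:y+130,x:x+130,::-1];i=cv2.resize(i,(390,390),interpolation=2);o=i if n=="top" else np.hstack([o,i])
cv2.imwrite("pics/s5.png",o)
c=arm.camera("scene");o=arm.get_obs();p=o["ee_pos"];R=Ro.from_quat(o["ee_rot"]).as_matrix()
print(((proj(c,[p+[0,0,.018]+R[:,0]*s*.03 for s in(-1,1)])-[270,130])*3+[390,0]).round().tolist())
E
```

```text
time_s: 23.5
ee_pos: [0.6164, 0.0249, 0.1333]
ee_rot: [-0.638, 0.77, 0.002, -0.003]
ft_force: [0.5, 0.3, -0.8]
gripper_width: 0.0544
finger_force: 63.6
turn [ 0.4 -0.2 -0.1] shift units [-0.04 -0.06  2.46] pos [0.6164 0.0249 0.1333] w 0.0544 F [ 0.5  0.3 -0.8] t 23.5
[[501.0, 77.0], [580.0, 116.0]]
```

View pics/s5.png

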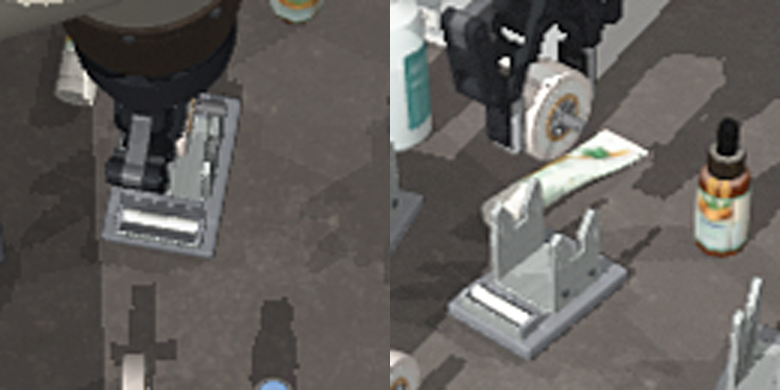

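The spindle end is at crop (580,125), against a prediction of (580,116). That is the same image offset as before, so it is aligned.

```bash
python3 -m creep '{"series":[0,0,0,-0.04,-0.05,0.4,0, 0,0,0,0,0,0.6,0, 0,0,0,0,0,0.5,0, 0,0,0,0,0,0.4,0, 0,0,0,0,0,0.25,0, 0,0,0,0,0,0.15,0, 0,0,0,0,0,0,0]}'; python3 -m creep '{"series":[0,0,0,0,0,0.1,0, 0,0,0,0,0,0.08,0, 0,0,0,0,0,0,0]}'
```

```text
time_s: 24.52
ee_pos: [0.6208, 0.0267, 0.0448]
ee_rot: [-0.639, 0.77, 0.0, -0.0]
ft_force: [0.1, 0.4, 0.2]
gripper_width: 0.0545
finger_force: 63.6
time_s: 24.9
ee_pos: [0.6209, 0.0268, 0.0379]
ee_rot: [-0.639, 0.77, -0.0, 0.0]
ft_force: [-0.0, 0.5, -0.1]
gripper_width: 0.0545
finger_force: 63.7
```

```bash
python3 -m creep '{"series":[0,0,0,0,0,0.06,0, 0,0,0,0,0,0.04,0, 0,0,0,0,0,0,0]}'; python3 -m creep '{"series":[0,0,0,0,0,0,0.8, 0,0,0,0,0,0,1, 0,0,0,0,0,0,1, 0,0,0,0,0,0,1, 0,0,0,0,0,-0.5,1, 0,0,0,0,0,-0.9,1, 0,0,0,0,0,-0.9,1, 0,0,0,0,0,-0.9,1, 0,0,0,0,0,-0.2,1, 0,0,0,0,0,0,1]}'; python3 -c "
from h import *
to(.4696,.0488,.12,-.4)"
```

```text
time_s: 25.28
ee_pos: [0.621, 0.0267, 0.0374]
ee_rot: [-0.639, 0.769, -0.001, 0.0]
ft_force: [-6.7, 1.0, 16.3]
gripper_width: 0.0545
finger_force: 65.7
time_s: 26.52
ee_pos: [0.6206, 0.0268, 0.1695]
ee_rot: [-0.638, 0.77, 0.0, 0.0]
ft_force: [-1.1, 0.8, -0.2]
gripper_width: 0.0855
finger_force: 0.0
turn [  0.    0.  -10.2] shift units [-0.52  3.78  1.24] pos [0.6206 0.0268 0.1695] w 0.0855 F [-1.1  0.8 -0.2] t 26.525
```

```bash
python3 -m creep '{"series":[0,0,-10.2,0,0,0,1, 0,0,0,-0.13,0.9,0,1, 0,0,0,-0.13,0.9,0,1, 0,0,0,-0.13,0.9,0,1, 0,0,0,-0.13,0.9,0,1, 0,0,0,0,0.18,0.5,1, 0,0,0,0,0,0.5,1, 0,0,0,0,0,0,1]}'; python3 - <<'E'
from h import *
import cv2
to(.4696,.0488,.01,-.4)
for n,(x,y) in {"top":(240,150),"scene":(220,150)}.items():
    i=arm.camera(n)["color"][y:y+150,x:x+130,::-1];i=cv2.resize(i,(390,450),interpolation=2);o=i if n=="top" else np.hstack([o,i])
cv2.imwrite("pics/s6.png",o)
E
```

```text
time_s: 27.52
ee_pos: [0.4677, 0.0479, 0.1273]
ee_rot: [-0.704, 0.71, 0.001, -0.003]
ft_force: [0.1, -0.8, 0.2]
gripper_width: 0.0855
finger_force: 0.0
turn [ 0.3 -0.1 -0. ] shift units [-0.02 -0.05  2.93] pos [0.4677 0.0479 0.1273] w 0.0855 F [ 0.1 -0.8  0.2] t 27.525
```

View pics/s6.png

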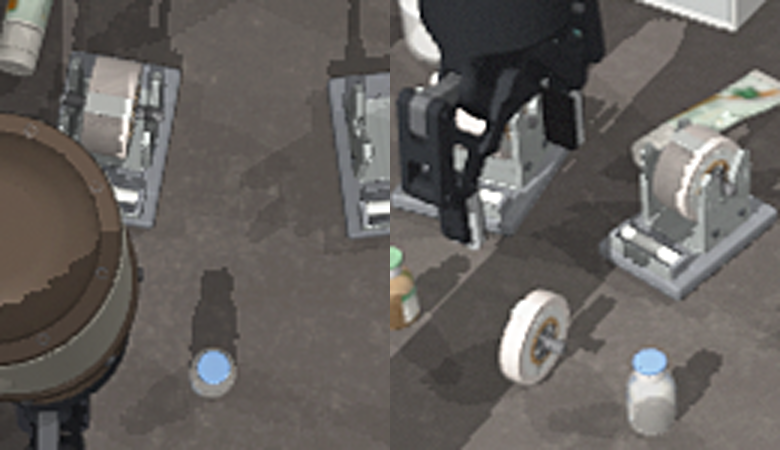

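The medium roll is seated and both vials are undisturbed. Next is the narrow roll.

```bash
python3 -m creep '{"series":[0,0,0,-0.02,-0.04,0.8,1, 0,0,0,0,0,0.8,1, 0,0,0,0,0,0.6,1, 0,0,0,0,0,0.4,1, 0,0,0,0,0,0.25,1, 0,0,0,0,0,0.08,1, 0,0,0,0,0,0,1, 0,0,0,0,0,0,0, 0,0,0,0,0,0,0, 0,0,0,0,0,0,0, 0,0,0,0,0,0,0, 0,0,0,0,0,0,0, 0,0,0,0,0,-0.4,0, 0,0,0,0,0,-0.8,0, 0,0,0,0,0,-0.9,0, 0,0,0,0,0,-0.9,0, 0,0,0,0,0,-0.9,0, 0,0,0,0,0,-0.4,0, 0,0,0,0,0,0,0]}'; python3 -c "
from h import *
to(.608,-.132,.12,5.5)"
```

```text
time_s: 30.0
ee_pos: [0.4718, 0.0497, 0.1858]
ee_rot: [-0.704, 0.71, -0.001, 0.002]
ft_force: [-0.1, 0.4, -0.5]
gripper_width: 0.054
finger_force: 63.4
turn [-0.2  0.1 -5.9] shift units [ 4.85 -2.95  1.65] pos [0.4718 0.0497 0.1858] w 0.054 F [-0.1  0.4 -0.5] t 30.0
```

```bash
python3 -m creep '{"series":[0,0,-5.9,0,0,0,0, 0,0,0,0.8,-0.49,0,0, 0,0,0,0.8,-0.49,0,0, 0,0,0,0.8,-0.49,0,0, 0,0,0,0.8,-0.49,0,0, 0,0,0,0.8,-0.49,0,0, 0,0,0,0.8,-0.49,0,0, 0,0,0,0,0,0.7,0, 0,0,0,0,0,0.5,0, 0,0,0,0,0,0,0]}'; python3 - <<'E'
from h import *
import cv2
to(.608,-.132,.035,5.5)
for n,(x,y) in {"top":(300,140),"scene":(340,160)}.items():
    i=arm.camera(n)["color"][y:y+130,x:x+130,::-1];i=cv2.resize(i,(390,390),interpolation=2);o=i if n=="top" else np.hstack([o,i])
cv2.imwrite("pics/s7.png",o)
c=arm.camera("scene");o=arm.get_obs();p=o["ee_pos"];R=Ro.from_quat(o["ee_rot"]).as_matrix()
print(((proj(c,[p+[0,0,.018]+R[:,0]*s*.02 for s in(-1,1)])-[340,160])*3+[390,0]).round().tolist())
a=np.radians(5.5);M=np.array([[np.cos(a),-np.sin(a)],[np.sin(a),np.cos(a)]])
L=np.array([[sx*.0225,sy*.0145,.074] for sx in(-1,1) for sy in(-1,1)]);L[:,:2]=L[:,:2]@M.T+[.608,-.132]
print("prongs",((proj(c,L)-[340,160])*3+[390,0]).round().tolist())
E
```

```text
time_s: 31.25
ee_pos: [0.6047, -0.1305, 0.1331]
ee_rot: [0.74, -0.673, -0.003, 0.002]
ft_force: [0.4, -0.3, -0.2]
gripper_width: 0.0541
finger_force: 63.4
turn [ 0.4  0.1 -0.1] shift units [ 0.04 -0.08  2.45] pos [ 0.6047 -0.1305  0.1331] w 0.0541 F [ 0.4 -0.3 -0.2] t 31.25
[[533.0, 91.0], [603.0, 109.0]]
prongs [[571.0, 240.0], [523.0, 227.0], [595.0, 192.0], [548.0, 179.0]]
```

View pics/s7.png

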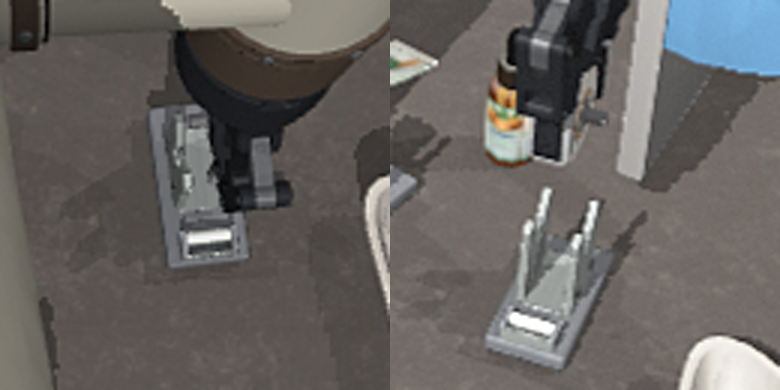

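Prongs and spindle end show the same offset of about 2–3 px, so they are aligned with each other. Descending.

```bash
python3 -m creep '{"series":[0,0,0,0.04,-0.06,0.4,0, 0,0,0,0,0,0.6,0, 0,0,0,0,0,0.5,0, 0,0,0,0,0,0.4,0, 0,0,0,0,0,0.25,0, 0,0,0,0,0,0.15,0, 0,0,0,0,0,0,0]}'; python3 -m creep '{"series":[0,0,0,0,0,0.1,0, 0,0,0,0,0,0.08,0, 0,0,0,0,0,0.06,0, 0,0,0,0,0,0.03,0, 0,0,0,0,0,0,0]}'
```

```text
time_s: 32.28
ee_pos: [0.6093, -0.1319, 0.0444]
ee_rot: [0.74, -0.673, -0.0, 0.0]
ft_force: [0.2, 0.1, 0.5]
gripper_width: 0.0542
finger_force: 63.4
time_s: 32.9
ee_pos: [0.6095, -0.1319, 0.0371]
ee_rot: [0.74, -0.672, 0.001, -0.0]
ft_force: [-5.9, 1.2, 15.9]
gripper_width: 0.0541
finger_force: 65.0
```

The same contact height (0.037) again, so it is bottomed. Releasing and retreating.

```bash
python3 -m creep '{"series":[0,0,0,0,0,0,0.8, 0,0,0,0,0,0,1, 0,0,0,0,0,0,1, 0,0,0,0,0,0,1, 0,0,0,0,0,-0.5,1, 0,0,0,0,0,-0.9,1, 0,0,0,0,0,-0.9,1, 0,0,0,0,0,-0.9,1, 0,0,0,0,0,-0.8,1, 0,0,0,0,0.8,-0.4,1, 0,0,0,0,0.9,0,1, 0,0,0,0,0.9,0,1, 0,0,0,0,0.9,0,1, 0,0,0,0,0.9,0,1, 0,0,0,0,0,0,1]}'; python3 - <<'E'
from h import *
import cv2
print(arm.get_obs()["ee_pos"].round(3))
c=arm.camera("scene");i=c["color"][150:400,180:510,::-1];cv2.imwrite("pics/s8.png",cv2.resize(i,(792,600),interpolation=2))
# expected seated spindle ends, in crop pixels
for n,x,y,a,l in(("w",.6065,.1785,9,.04),("m",.6195,.026,-10.6,.03),("n",.608,-.132,5.5,.02)):
    a=np.radians(a+90);e=np.array([np.cos(a),np.sin(a),0])*l
    print(n,[((proj(c,[np.array([x,y,z])+s*e for s in(-1,1)])-[180,150])*2.4).round().tolist() for z in(.052,.06)])
E
```

```text
time_s: 34.78
ee_pos: [0.4319, -0.1488, 0.21]
ee_rot: [0.74, -0.673, -0.0, -0.0]
ft_force: [1.0, -0.2, 0.6]
gripper_width: 0.0853
finger_force: 0.0
[ 0.432 -0.149  0.21 ]
w [[[212.0, 98.0], [123.0, 77.0]], [[211.0, 90.0], [122.0, 69.0]]]
m [[[368.0, 153.0], [309.0, 121.0]], [[368.0, 145.0], [309.0, 113.0]]]
n [[[543.0, 221.0], [491.0, 206.0]], [[544.0, 213.0], [492.0, 198.0]]]
```

View pics/s8.png

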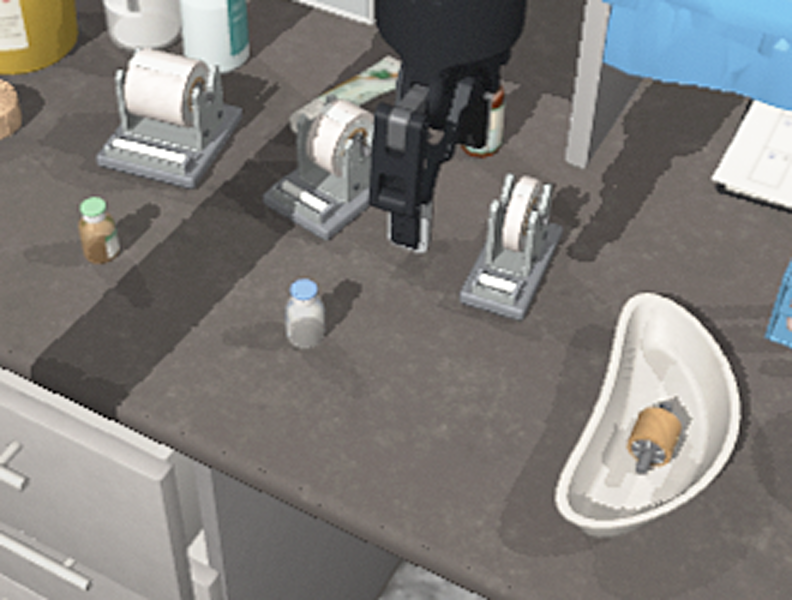

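All three rolls sit level in their stands, the core is in the dish at (655,435), and both vials are standing. One enlarged check that they are fully home.

```bash
python3 - <<'E'
from h import *
import cv2
i=arm.camera("scene")["color"][:,:,::-1]
f=lambda x,y:cv2.resize(i[y:y+70,x:x+56],(400,500),interpolation=2)
cv2.imwrite("pics/s9.png",np.hstack([f(226,164),f(372,218)]))
E
```

```text
(no output)
```

View pics/s9.png

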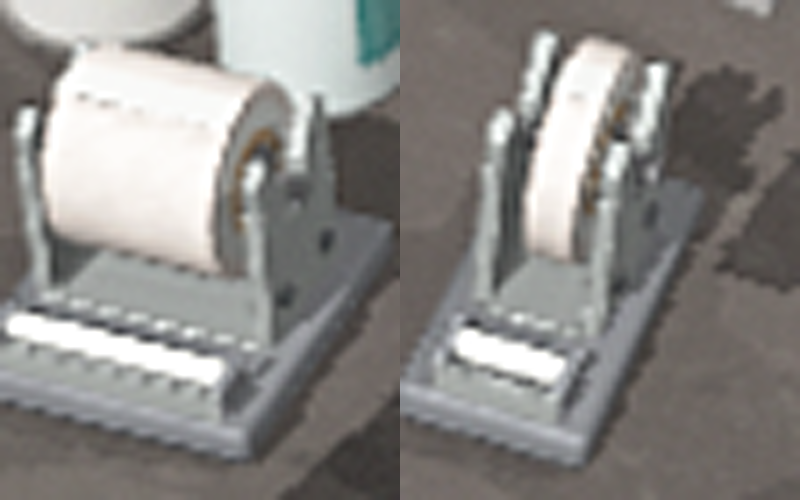

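Both spindles lie low in the slots, level and centred between the cheeks. Handing in.

```bash
python3 -c "
from bench import arm
print(arm.job_done())"
```

```text
the job is handed in; nothing more can be done
None
```

I handed the job in at about 35 s (limit 109 s): each roll looks fully home in its own dispenser, the empty core is in the kidney dish and both vials stand untouched; the hand-in gave no verdict.

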